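Load sample bottles into the free cells of a flap-covered egg crate

TASK

Put the two sample bottles from the tray into the two free cells of the dark egg crate, one in each, standing upright on the cell floor with the caps sticking out. The other four cells already hold short jars out of sight and all the flaps look alike, so feel gently which flaps give way, never forcing one that stops, and lower the bottles in rather than dropping them. Do not tip a bottle over, and leave the tub and the dish where they are.

Things in the scene. Friction and masses are not known exactly. Their poses are not given: they have to be found in the camera images.
- crate: Fixed grey crate 138 (x) by 204 (y) by 91 mm high; 2 by 3 square cells 62 mm wide inside, 66 mm pitch, floors 6 mm and rim 91 mm above the origin. Each cell is shut at the rim by a black sprung flap. Four cells, different each time, hide a short jar; two are free. A bottle standing in a cell sticks out 45 mm above the rim. Origin: centre of the underside, z up.
- bottle_a: Sample bottle, rigid plastic, about 0.13 to 0.25 kg: body 40 mm in diameter up to 72 mm, sloping shoulder, neck 24 mm, then a cylindrical cap 30 mm in diameter from 96 mm to the top at 130 mm. Starts standing upright on the tray. Origin: centre of its underside, z up along the bottle.
- bottle_b: Sample bottle, rigid plastic, about 0.13 to 0.25 kg: body 40 mm in diameter up to 72 mm, sloping shoulder, neck 24 mm, then a cylindrical cap 30 mm in diameter from 96 mm to the top at 130 mm. Starts standing upright on the tray. Origin: centre of its underside, z up along the bottle.
- tray: Fixed flat tray, 170 mm (x) by 190 mm (y), floor 4 mm thick, rim 14 mm high, on which the two bottles start, at least 60 mm apart. It stands to the left or the right of the crate. Origin: centre of its underside.
- tub: Bystander: open white plastic tub, 90 mm across the rim, 100 mm high, loose. Origin: centre of its underside.
- dish: Bystander: round glass dish, 84 mm across, 14 mm high, loose. Origin: centre of its underside.
- clipboard: Bystander: clipboard with paper and a pen, 230 by 160 mm, 13 mm high, fixed, away to the side. Origin: centre of its underside.
- cell0 (a point): Centre of the mouth of the cell in the crate's -x row, -y end, at rim height, 85 mm over its floor. Its flap, 58 mm square, flush with the rim, hinges on the cell's +x side: over a free cell it swings 90 degrees down under less than 1 N and hangs along that wall (taking 5 mm of width); over a jar it gives only 1 to 4 mm and stops hard. Axes as crate.
- cell1 (a point): Centre of the mouth of the cell in the crate's -x row, middle, at rim height, 85 mm over its floor. Its flap, 58 mm square, flush with the rim, hinges on the cell's +x side: over a free cell it swings 90 degrees down under less than 1 N and hangs along that wall (taking 5 mm of width); over a jar it gives only 1 to 4 mm and stops hard. Axes as crate.
- cell2 (a point): Centre of the mouth of the cell in the crate's -x row, +y end, at rim height, 85 mm over its floor. Its flap, 58 mm square, flush with the rim, hinges on the cell's +x side: over a free cell it swings 90 degrees down under less than 1 N and hangs along that wall (taking 5 mm of width); over a jar it gives only 1 to 4 mm and stops hard. Axes as crate.
- cell3 (a point): Centre of the mouth of the cell in the crate's +x row, -y end, at rim height, 85 mm over its floor. Its flap, 58 mm square, flush with the rim, hinges on the cell's +x side: over a free cell it swings 90 degrees down under less than 1 N and hangs along that wall (taking 5 mm of width); over a jar it gives only 1 to 4 mm and stops hard. Axes as crate.
- cell4 (a point): Centre of the mouth of the cell in the crate's +x row, middle, at rim height, 85 mm over its floor. Its flap, 58 mm square, flush with the rim, hinges on the cell's +x side: over a free cell it swings 90 degrees down under less than 1 N and hangs along that wall (taking 5 mm of width); over a jar it gives only 1 to 4 mm and stops hard. Axes as crate.
- cell5 (a point): Centre of the mouth of the cell in the crate's +x row, +y end, at rim height, 85 mm over its floor. Its flap, 58 mm square, flush with the rim, hinges on the cell's +x side: over a free cell it swings 90 degrees down under less than 1 N and hangs along that wall (taking 5 mm of width); over a jar it gives only 1 to 4 mm and stops hard. Axes as crate.
There are look-alikes about, which are no part of the job. What is shaped like the bottle_a but orange or yellow is not meant.

How it is judged:
By the outcome, as a careful person would: the job done as asked, in the order asked, and still so for the second after the job is handed in, with the robot touching nothing.
It also fails if it takes over 72 s, if anything falls off the work surface, if the arm or the gripper's body presses on something with over 40 N, if the wrist force passes 120 N, or if a joint passes its speed limit or range.

ROBOT

A 6-joint arm with a two-finger parallel gripper is mounted at the origin on the work surface. World frame = base frame: x ahead of the robot, y to its left, z up, the work surface at z = 0. Lengths are in mm, angles in rad, forces in N, time in s.
With the tool pointing down it reaches from about 400 to 925 mm from the base axis. Payload 12.5 kg.
Tool frame: the origin (TCP) lies on the centre line of the jaws, within the pads' length; the fingertips stand 14 mm ahead of it and the grasp point (between the pads) lies 5 mm behind it; z points along the fingers, y is the direction in which the jaws open and shut (so a half turn about z gives the same grasp; the last joint's range is limited). The gripper opens to 95 mm and grips with 3 to 60 N. Pads are 20 mm wide; open, the fingers measure 119 mm over their backs; the gripper's body (75 mm by 180 mm) begins 59 mm behind the grasp point.
Start: joints at [-1.4, 0.491, 1.559, -0, 1.092, -0.106], TCP at [170.822, -601.22, 228.661] pointing down, gripper open.
Joint ranges: [-3.1, 3.1], [-0.84, 2.19], [0.05, 2.79], [-1.13, 4.28], [0.06, 2.93], [-2.69, 2.69]. Speed limits (rad/s): [2.22, 2.22, 2.79, 3.14, 3.14, 3.14].

INTERFACE

Orientations are given as [roll, pitch, yaw] about the fixed x, y, z axes, in that order (R = Rz(yaw) Ry(pitch) Rx(roll)).
In Python, from cell import * gives the robot as it stands.
- The arm moves only by the tool play_rows, never from a script. Its argument "moves" is a list of rows, each a list of 7 numbers: the shift along the tool's x, y, z in m, then the turn, a rotation vector about the tool's x, y, z in rad, then the opening in per cent of the stroke, from 0 (shut) to 100 (fully open). In form: [[tx, ty, tz, ax, ay, az, claw], ...]. A call has 1 to 8 rows; each row shifts and turns the pose as measured when the row begins, along the tool's axes as they then stand; what a row does not reach is not made up. A row lasts 1/10 s, in which the tool goes at most 50 mm and 8.59 degrees, less where a joint would pass 70% of its speed; a pose out of reach is approached as far as the arm can. A call is refused whole if a number of a shift passes 0.05 or a number of a turn 0.15, either way. A call with a gripper value outside its range is refused whole. The fingers move at their own pace and stop on an object; the grip force is fixed at half the most. Time passes only in rows, so rows that do not move let the fingers close. It gives the time, the measured TCP pose, the force and the opening at its end, in the units of the state.
- state(): the state, without advancing time (a new reading comes with each control period).
- read_camera(name): name is "scene" or "top" or "wrist"; returns a dict with "img" (480x640x3 uint8, red, green, blue), "fx", "fy", "cx", "cy" (pixels), "R" (3x3) and "t" (3): a world point X has camera coordinates R X + t. Camera axes: x right, y down, z forward; pixel columns grow to the right and rows downward; lengths in mm; the calibration is good to about 2 mm. A picture is of the moment at which its call begins. There is no depth.
- job_done(): hands the job in, once; it reports no verdict.
The state is a dict: "t": time; "joints": joint angles; "qvel": joint speeds; "tau": joint torques, N m; "eef_pos": TCP position; "tcp_rot": TCP orientation; "ft_force": force on the tool from outside, world axes, zero at the start; "moment": the same for the moment, N m; "opening": opening from 0.0 (shut) to 1.0 (fully open).
Only numpy, scipy, OpenCV 4.12 (cv2) and the standard library are available. Lean on these libraries where they do the work, as an engineer would, in place of code of your own. Each camera call takes 0.05 s, during which the arm holds its last target.

## Working session

There is one attempt and no reset: what is moved stays moved. The work goes in short steps, Python scripts to look and compute and a tool call to move; the robot and the scene stay as the last step left them, time stands still between calls to the robot, and variables do not carry over. Pictures are saved under pics/ and viewed, and the job is handed in when it is done.

Besides the shell and the picture viewer there is one more tool, called after "Request:" by a JSON object that holds its "op" and its "data". play_rows: Moves the arm, as the interface text tells. Its arguments: {"type":"object","properties":{"moves":{"type":"array"}},"required":["moves"]}

```bash
mkdir -p pics; ls; python3 - <<'E'
from cell import *
import cv2
for n in("scene","top"):
    c=read_camera(n); cv2.imwrite(f"pics/{n}0.png",c["img"][:,:,::-1]); print(n,c["fx"],c["cx"],c["cy"],c["R"],c["t"])
print(state())
E
```

```text
pics
scene 495.513407272403 313.1839209453578 247.2032444047782 [[ 0.39122076  0.92026638 -0.00749035]
 [ 0.5193411  -0.22748529 -0.82373252]
 [-0.75975729  0.31837122 -0.56692912]] [ -70.69179927 -225.29702082 1699.77348909]
top 609.1280658438508 311.81611199977596 236.60506349999326 [[-0.02001085 -0.99974609 -0.01035951]
 [-0.99761305  0.02065094 -0.06589188]
 [ 0.06608909  0.00901623 -0.99777299]] [-110.12149648  544.45430404 1258.28277266]
{'t': 0.1, 'joints': array([-1.39963214e+00,  4.91479111e-01,  1.55933777e+00, -7.19361292e-06,
        1.09168021e+00, -1.05647506e-01]), 'qvel': array([-0.00022205, -0.00252384, -0.0022065 ,  0.00043384,  0.00059239,
        0.00086413]), 'tau': array([ 4.16195675e-03, -6.13622904e+01, -2.58606470e+01,  6.94265915e-02,
        4.70444723e-02, -6.04896672e-05]), 'eef_pos': array([ 170.76853405, -601.03906081,  228.15017802]), 'tcp_rot': array([-3.14069259e+00, -8.90287732e-05,  2.76814968e-01]), 'ft_force': array([-0.58544723,  0.56873764, -0.61299335]), 'moment': array([-0.02233382,  0.00078039,  0.01908103]), 'opening': 0.9987346980425116}
```

View pics/scene0.png

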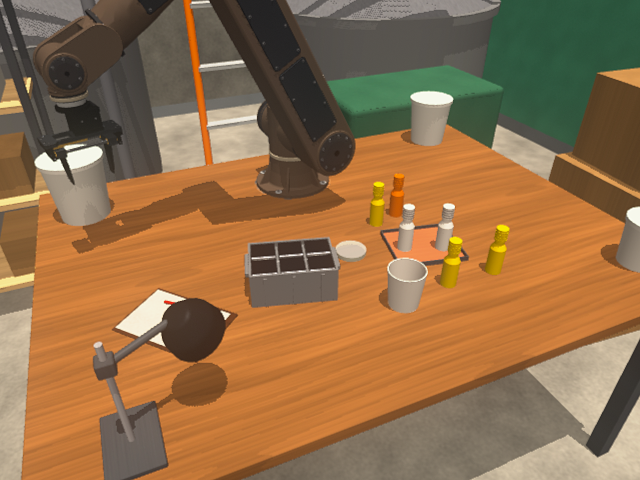

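View pics/top0.png

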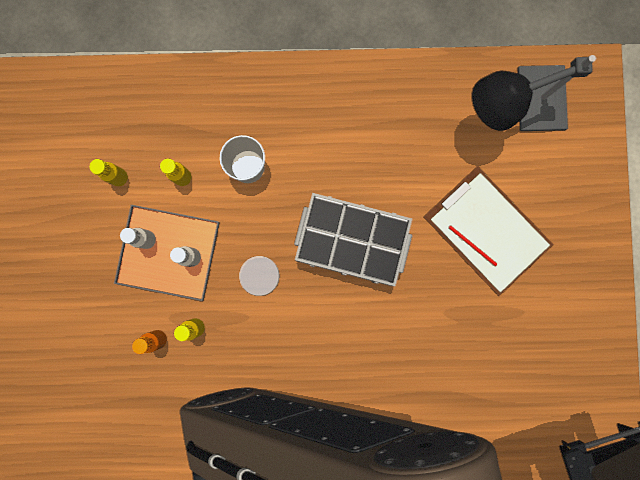

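The white bottles' caps are at about (130,236) and (178,256) in the top view, on the tray. The crate is at about (354,240), and orange and yellow decoys stand around the tray. I'll enlarge both areas.

```bash
python3 - <<'E'
import cv2
im=cv2.imread("pics/top0.png")
cv2.imwrite("pics/c1.png",cv2.resize(im[180:300,285:425],None,fx=5,fy=5,interpolation=cv2.INTER_CUBIC))
cv2.imwrite("pics/c2.png",cv2.resize(im[195:310,105:225],None,fx=5,fy=5,interpolation=cv2.INTER_CUBIC))
im=cv2.imread("pics/scene0.png")
cv2.imwrite("pics/c3.png",cv2.resize(im[190:290,360:520],None,fx=5,fy=5,interpolation=cv2.INTER_CUBIC))
E
```

```text
(no output)
```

View pics/c1.png

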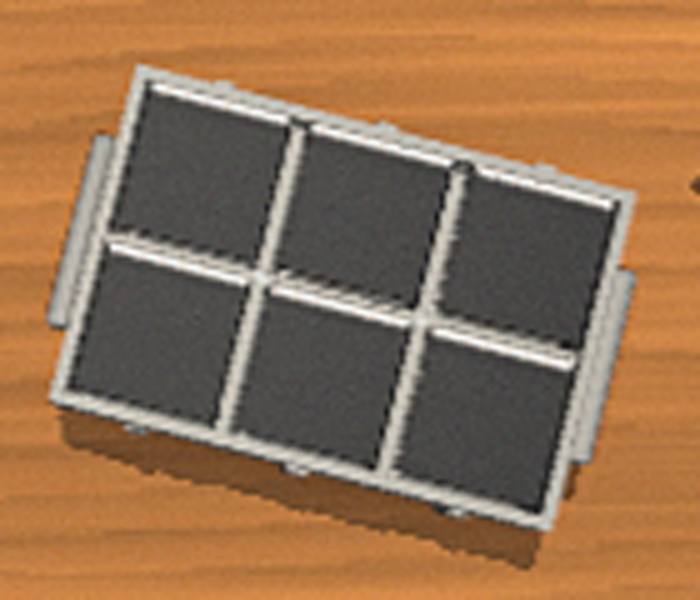

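View pics/c2.png

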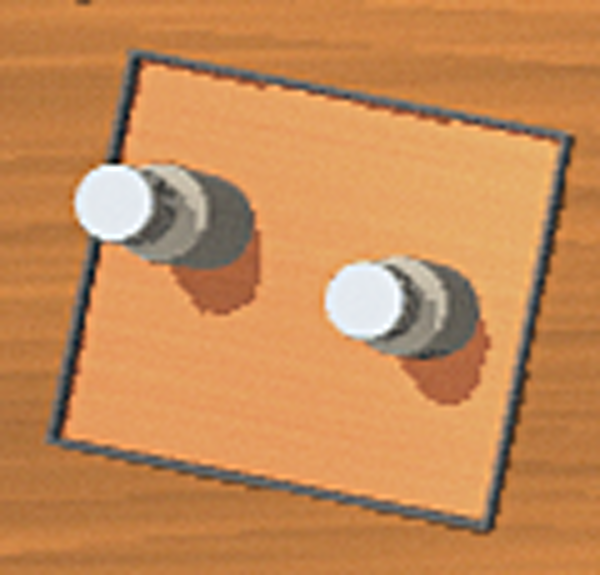

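View pics/c3.png

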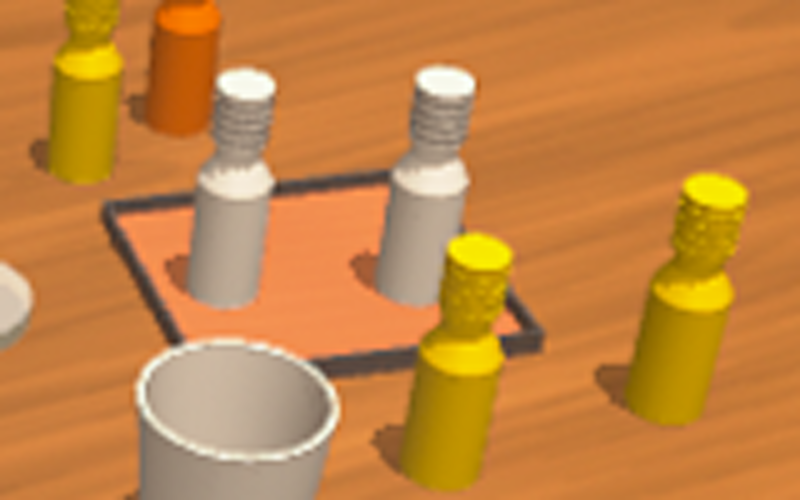

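```bash
cat > h.py <<'E'
from cell import *
import cv2,numpy as np
def ray(c,u,v,z):
    R=np.array(c["R"]);t=np.array(c["t"])
    C=-R.T@t; d=R.T@np.array([(u-c["cx"])/c["fx"],(v-c["cy"])/c["fy"],1]); return C+d*(z-C[2])/d[2]
def proj(c,X):
    p=np.array(c["R"])@np.array(X,float)+np.array(c["t"]); return np.array([c["fx"]*p[0]/p[2]+c["cx"],c["fy"]*p[1]/p[2]+c["cy"]])
E
python3 - <<'E'
from h import *
c=read_camera("top");s=read_camera("scene")
P=np.array([ray(c,285+u/5-.4,180+v/5-.4,91)[:2] for u,v in((138,68),(635,192),(552,527),(55,398))])
print(P.round(1),P.mean(0)); 
for i in range(4): d=P[(i+1)%4]-P[i]; print(np.linalg.norm(d),np.degrees(np.arctan2(d[1],d[0])))
for u,v,su,sv in((115,203,446,82),(365,300,246,84)):
    print("top",ray(c,105+u/5-.4,195+v/5-.4,134),"scene",ray(s,360+su/5-.4,190+sv/5-.4,134))
T=np.array([ray(c,105+u/5-.4,195+v/5-.4,14)[:2] for u,v in((135,55),(570,137),(490,527),(53,440))]);print(T,T.mean(0))
print(ray(c,242,158,100),ray(c,259,276,14),ray(s,407,272,100),ray(c,103,167,134),ray(c,172,167,134),ray(c,187,330,134),ray(c,145,343,134))
E
```

```text
[[ 623.4 -124.3]
 [ 569.9 -319.5]
 [ 438.8 -283. ]
 [ 493.3  -89. ]] [ 531.37125471 -203.95656495]
202.36345281687454 -105.32532686517044
136.1325345818661 164.4315986316652
201.44621874738155 74.30150683683108
134.81974226923973 -15.179144917383061
top [544.34040521 229.26322208 134.        ] scene [541.30724361 230.19559906 134.        ]
top [505.34990546 133.82844259 134.        ] scene [501.35105664 134.35808857 134.        ]
[[615.86378959 258.3479505 ]
 [577.21508487  74.56242899]
 [414.33082209 109.66154964]
 [454.24108718 292.90382988]] [515.41269593 183.86893975]
[695.23704316  12.99716205 100.        ] [462.00447924  -8.98181047  14.        ] [702.82188498   7.52409326 100.        ] [676.85769042 276.72574723 134.        ] [673.94440357 143.69211671 134.        ] [362.63969815 116.82741262 134.        ] [339.83083836 196.35373652 134.        ]
```

```bash
cat >> h.py <<'E'
from scipy.spatial.transform import Rotation as Ro
YC=-0.269; CC=np.array([531.4,-204.0])
def cell(i):
    x=-33 if i<3 else 33; y=[-66,0,66][i%3]
    return CC+np.array([[np.cos(YC),-np.sin(YC)],[np.sin(YC),np.cos(YC)]])@[x,y]
def plan(target,yaw,claw,step=49,start=None):
    s=state(); p=np.array(s["eef_pos"]);R=Ro.from_euler("xyz",s["tcp_rot"])
    Rt=Ro.from_euler("xyz",[np.pi,0,yaw]); t=np.array(target,float)
    rv=(R.inv()*Rt).as_rotvec(); n=max(1,int(np.ceil(max(np.linalg.norm(t-p)/step,np.linalg.norm(rv)/.145))))
    for k in range(n):
        d=R.inv().apply((t-p)/n)/1000; print([round(x,4) for x in d]+[round(x,3) for x in rv/n]+[claw]); R=R*Ro.from_rotvec(rv/n)
E
python3 - <<'E'
from h import *
print([cell(i).round(1) for i in range(6)])
x,y=cell(0); plan([x,y,125],1.302,0)
s=read_camera("scene")
im=s["img"][:,:,::-1].copy()
for i in range(6):
    p=proj(s,[*cell(i),91]); cv2.circle(im,tuple(int(round(a)) for a in p),1,(0,0,255),-1)
for a,b in((1,1),(1,-1),(-1,1),(-1,-1)):
    q=CC+np.array([[np.cos(YC),-np.sin(YC)],[np.sin(YC),np.cos(YC)]])@[a*69,b*102]
    p=proj(s,[*q,91]); cv2.circle(im,tuple(int(round(a)) for a in p),1,(0,255,0),-1)
cv2.imwrite("pics/c4.png",cv2.resize(im[220:320,230:360],None,fx=6,fy=6,interpolation=cv2.INTER_CUBIC))
E
```

```text
[array([ 482. , -258.9]), array([ 499.6, -195.2]), array([ 517.1, -131.6]), array([ 545.7, -276.4]), array([ 563.2, -212.8]), array([ 580.8, -149.1])]
[np.float64(0.0393), np.float64(-0.0244), np.float64(0.0103), np.float64(-0.0), np.float64(-0.0), np.float64(-0.103), 0]
[np.float64(0.0416), np.float64(-0.0203), np.float64(0.0103), np.float64(-0.0), np.float64(-0.0), np.float64(-0.103), 0]
[np.float64(0.0434), np.float64(-0.0159), np.float64(0.0103), np.float64(-0.0), np.float64(-0.0), np.float64(-0.103), 0]
[np.float64(0.0448), np.float64(-0.0114), np.float64(0.0103), np.float64(-0.0), np.float64(-0.0), np.float64(-0.103), 0]
[np.float64(0.0458), np.float64(-0.0067), np.float64(0.0103), np.float64(-0.0), np.float64(-0.0), np.float64(-0.103), 0]
[np.float64(0.0462), np.float64(-0.002), np.float64(0.0103), np.float64(-0.0), np.float64(-0.0), np.float64(-0.103), 0]
[np.float64(0.0462), np.float64(0.0027), np.float64(0.0103), np.float64(-0.0), np.float64(-0.0), np.float64(-0.103), 0]
[np.float64(0.0457), np.float64(0.0074), np.float64(0.0103), np.float64(-0.0), np.float64(-0.0), np.float64(-0.103), 0]
[np.float64(0.0447), np.float64(0.0121), np.float64(0.0103), np.float64(-0.0), np.float64(-0.0), np.float64(-0.103), 0]
[np.float64(0.0432), np.float64(0.0166), np.float64(0.0103), np.float64(-0.0), np.float64(-0.0), np.float64(-0.103), 0]
```

View pics/c4.png

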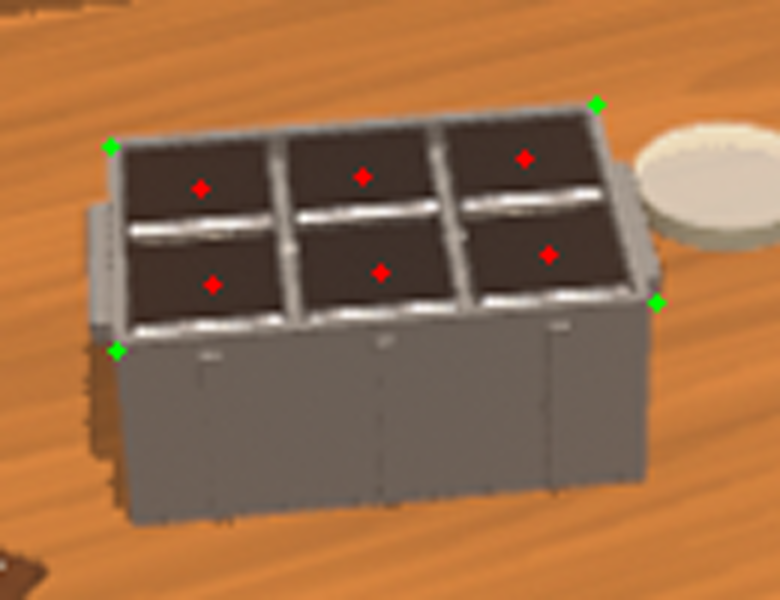

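The crate model overlays well. The white hinge strips lie on the far (+x) side, which agrees with a yaw of about -15.4°. Next I'll move over cell0 with the jaws shut.

Request:
{"op": "play_rows", "data": {"moves": [[0.039, -0.024, 0.002, 0, 0, -0.103, 0], [0.042, -0.02, 0.002, 0, 0, -0.103, 0], [0.043, -0.016, 0.002, 0, 0, -0.103, 0], [0.045, -0.011, 0.005, 0, 0, -0.103, 0], [0.046, -0.007, 0.01, 0, 0, -0.103, 0], [0.046, -0.002, 0.01, 0, 0, -0.103, 0], [0.046, 0.003, 0.01, 0, 0, -0.103, 0], [0.046, 0.007, 0.01, 0, 0, -0.103, 0]]}}

```text
t: 1.05
eef_pos: [421.4, -319.7, 175.8]
tcp_rot: [3.139, 0.002, 1.123]
ft_force: [0.1, 0.2, -0.3]
opening: 0.385
```

```bash
sed -i 's/531.4,-204.0/530.8,-204.0/' h.py; python3 - <<'E'
from h import *
plan([*cell(0),118],1.302,0)
s=state();print(s["eef_pos"],s["tcp_rot"],s["ft_force"],s["opening"])
E
```

```text
[np.float64(0.027), np.float64(0.0092), np.float64(0.0192), np.float64(0.001), np.float64(0.001), np.float64(-0.06), 0]
[np.float64(0.0264), np.float64(0.0108), np.float64(0.0192), np.float64(0.001), np.float64(0.001), np.float64(-0.06), 0]
[np.float64(0.0257), np.float64(0.0124), np.float64(0.0193), np.float64(0.001), np.float64(0.001), np.float64(-0.06), 0]
[ 421.43069082 -319.6932587   175.80245499] [3.13867442e+00 2.17009915e-03 1.12267732e+00] [ 0.14338624  0.15398979 -0.3195834 ] 0.3845904634622186
```

Request:
{"op": "play_rows", "data": {"moves": [[0.027, 0.009, 0.013, 0.001, 0.001, -0.06, 0], [0.026, 0.011, 0.013, 0.001, 0.001, -0.06, 0], [0.026, 0.012, 0.013, 0.001, 0.001, -0.06, 0], [0, 0, 0, 0, 0, 0, 0], [0, 0, 0, 0, 0, 0, 0]]}}

```text
t: 1.55
eef_pos: [485.5, -250.6, 134.3]
tcp_rot: [-3.14, -0.001, 1.32]
ft_force: [-0.8, 0.1, -0.2]
opening: 0.012
```

```bash
python3 - <<'E'
from h import *
plan([*cell(0),112],1.302,0)
s=state();print(s["eef_pos"],s["tcp_rot"],s["ft_force"],s["opening"])
c=read_camera("scene");cv2.imwrite("pics/s2.png",cv2.resize(c["img"][150:330,200:440,::-1],None,fx=3,fy=3))
E
```

```text
[np.float64(-0.0091), np.float64(-0.0018), np.float64(0.0223), np.float64(-0.002), np.float64(-0.001), np.float64(0.018), 0]
[ 485.49313696 -250.55047851  134.31563454] [-3.14008773e+00 -1.39598093e-03  1.32048705e+00] [-0.8363518   0.08142044 -0.20516819] 0.011534488167468871
```

View pics/s2.png

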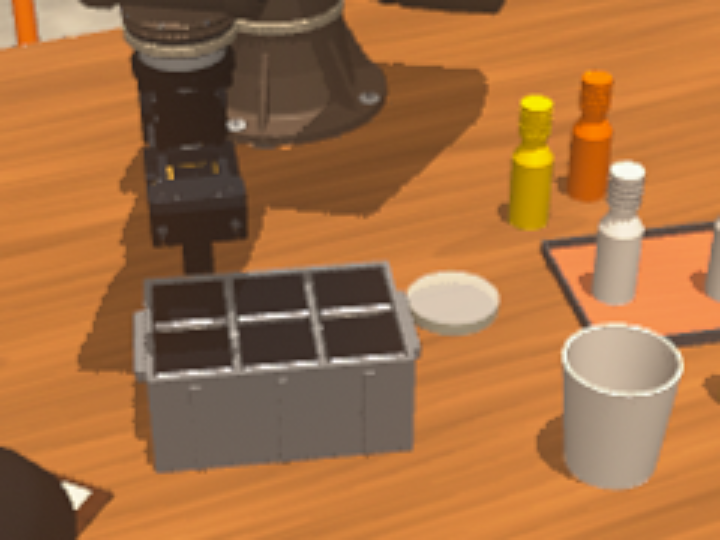

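The shut fingers are at about (195,260) in the crop, above cell0. I'll start pressing down in small steps.

Request:
{"op": "play_rows", "data": {"moves": [[-0.009, -0.002, 0.014, -0.002, -0.001, 0.018, 0], [0, 0, 0.008, 0, 0, 0, 0], [0, 0, 0, 0, 0, 0, 0]]}}

```text
t: 1.9
eef_pos: [480.2, -261.3, 113.3]
tcp_rot: [3.139, 0.001, 1.297]
ft_force: [-0.3, 0.2, 0.5]
opening: 0.004
```

Request:
{"op": "play_rows", "data": {"moves": [[0, 0, 0.003, 0, 0, 0, 0], [0, 0, 0.002, 0, 0, 0, 0]]}}

```text
t: 2.1
eef_pos: [480.1, -262.1, 109.0]
tcp_rot: [3.138, 0.001, 1.296]
ft_force: [-0.3, 0.6, -0.9]
opening: 0.005
```

Request:
{"op": "play_rows", "data": {"moves": [[0, 0, 0.002, 0, 0, 0, 0]]}}

```text
t: 2.2
eef_pos: [480.2, -262.2, 107.2]
tcp_rot: [3.137, 0.001, 1.296]
ft_force: [-0.0, 0.3, 0.1]
opening: 0.004
```

Request:
{"op": "play_rows", "data": {"moves": [[0.003, 0, 0.002, 0.002, 0, 0, 0]]}}

```text
t: 2.3
eef_pos: [481.1, -259.4, 105.2]
tcp_rot: [3.139, 0.001, 1.296]
ft_force: [0.1, 0.5, 0.1]
opening: 0.007
```

Request:
{"op": "play_rows", "data": {"moves": [[0, 0, 0.0015, 0, 0, 0, 0]]}}

```text
t: 2.4
eef_pos: [481.2, -259.0, 103.7]
tcp_rot: [3.139, 0.001, 1.296]
ft_force: [-0.0, -0.3, -0.5]
opening: 0.005
```

Request:
{"op": "play_rows", "data": {"moves": [[0, 0, 0.0015, 0, 0, 0, 0]]}}

```text
t: 2.5
eef_pos: [481.3, -258.9, 102.2]
tcp_rot: [3.139, 0.001, 1.296]
ft_force: [-2.1, -0.2, 6.4]
opening: 0.009
```

Request:
{"op": "play_rows", "data": {"moves": [[0, 0, 0.0015, 0, 0, 0, 0]]}}

```text
t: 2.6
eef_pos: [481.4, -259.0, 101.8]
tcp_rot: [3.138, 0.002, 1.297]
ft_force: [-8.5, 4.0, 33.3]
opening: 0.008
```

Force rises sharply at z≈102, so cell0 holds a jar. I'll lift and move to cell1, and stop at the first few newtons from now on.

Request:
{"op": "play_rows", "data": {"moves": [[0, 0, -0.01, 0, 0, 0, 0], [0.033, 0, -0.003, 0, 0, 0, 0], [0.033, 0, 0, 0, 0, 0, 0], [0, 0, 0, 0, 0, 0, 0]]}}

```text
t: 3.0
eef_pos: [500.0, -194.5, 116.1]
tcp_rot: [3.136, 0.002, 1.295]
ft_force: [-0.6, -0.1, -1.1]
opening: 0.007
```

```bash
python3 - <<'E'
from h import *
plan([*cell(1),107],1.302,0)
E
```

```text
[np.float64(-0.001), np.float64(-0.0008), np.float64(0.0091), np.float64(0.005), np.float64(0.002), np.float64(-0.007), 0]
```

Request:
{"op": "play_rows", "data": {"moves": [[-0.001, -0.001, 0.009, 0.005, 0.002, -0.007, 0], [0, 0, 0.001, 0, 0, 0, 0]]}}

```text
t: 3.2
eef_pos: [499.0, -195.5, 105.7]
tcp_rot: [3.141, 0.0, 1.304]
ft_force: [0.1, -0.9, -0.3]
opening: 0.006
```

Request:
{"op": "play_rows", "data": {"moves": [[0, 0, 0.0015, 0, 0, 0, 0]]}}

```text
t: 3.3
eef_pos: [498.9, -196.2, 103.8]
tcp_rot: [3.141, 0.0, 1.303]
ft_force: [-0.2, -0.5, -0.5]
opening: 0.006
```

Request:
{"op": "play_rows", "data": {"moves": [[0, 0, 0.001, 0, 0, 0, 0]]}}

```text
t: 3.4
eef_pos: [498.6, -196.8, 102.4]
tcp_rot: [-3.142, 0.0, 1.302]
ft_force: [-0.2, 0.4, 0.8]
opening: 0.007
```

Request:
{"op": "play_rows", "data": {"moves": [[0, 0, 0.001, 0, 0, 0, 0]]}}

```text
t: 3.5
eef_pos: [498.5, -197.3, 101.2]
tcp_rot: [-3.141, 0.0, 1.302]
ft_force: [0.3, 0.6, 1.5]
opening: 0.003
```

Request:
{"op": "play_rows", "data": {"moves": [[0.001, 0, 0.0005, 0, 0, 0, 0]]}}

```text
t: 3.6
eef_pos: [498.6, -196.8, 100.6]
tcp_rot: [-3.141, 0.0, 1.301]
ft_force: [-1.1, -0.5, -0.1]
opening: 0.005
```

Request:
{"op": "play_rows", "data": {"moves": [[0.001, 0, 0.001, 0, 0, 0, 0]]}}

```text
t: 3.7
eef_pos: [498.9, -196.0, 99.6]
tcp_rot: [-3.141, 0.0, 1.301]
ft_force: [0.1, -0.5, 0.9]
opening: 0.007
```

Request:
{"op": "play_rows", "data": {"moves": [[0, 0, 0.001, 0, 0, 0, 0], [0, 0, 0.001, 0, 0, 0, 0]]}}

```text
t: 3.9
eef_pos: [499.0, -196.0, 97.5]
tcp_rot: [3.141, 0.0, 1.301]
ft_force: [0.2, -0.8, 0.7]
opening: 0.01
```

Request:
{"op": "play_rows", "data": {"moves": [[0, 0, 0.0015, 0, 0, 0, 0], [0, 0, 0.0015, 0, 0, 0, 0]]}}

```text
t: 4.1
eef_pos: [499.1, -196.0, 94.4]
tcp_rot: [3.141, 0.0, 1.301]
ft_force: [0.6, 1.0, 0.0]
opening: 0.006
```

Cell1's flap gives way, so that cell is free. On to cell2.

Request:
{"op": "play_rows", "data": {"moves": [[0, 0, -0.02, 0, 0, 0, 0], [0.03, 0, -0.004, 0, 0, 0, 0], [0.036, 0, 0, 0, 0, 0, 0], [0, 0, 0, 0, 0, 0, 0]]}}

```text
t: 4.5
eef_pos: [516.9, -131.1, 118.4]
tcp_rot: [-3.141, -0.0, 1.298]
ft_force: [-0.5, -0.9, 0.6]
opening: 0.007
```

```bash
python3 - <<'E'
from h import *
plan([*cell(2),107],1.302,0)
E
```

```text
[np.float64(-0.0006), np.float64(-0.0002), np.float64(0.0114), np.float64(-0.0), np.float64(-0.0), np.float64(-0.004), 0]
```

Request:
{"op": "play_rows", "data": {"moves": [[0, 0, 0.011, 0, 0, -0.004, 0], [0, 0, 0.001, 0, 0, 0, 0], [0, 0, 0.0005, 0, 0, 0, 0]]}}

```text
t: 4.8
eef_pos: [516.7, -131.5, 104.4]
tcp_rot: [-3.141, 0.0, 1.303]
ft_force: [-0.2, -0.9, 0.1]
opening: 0.003
```

Request:
{"op": "play_rows", "data": {"moves": [[0, 0, 0.001, 0, 0, 0, 0]]}}

```text
t: 4.9
eef_pos: [516.5, -132.0, 103.1]
tcp_rot: [-3.14, 0.0, 1.303]
ft_force: [-0.3, 0.1, 0.2]
opening: 0.005
```

Request:
{"op": "play_rows", "data": {"moves": [[0, 0, 0.001, 0, 0, 0, 0]]}}

```text
t: 5.0
eef_pos: [516.4, -132.5, 102.0]
tcp_rot: [-3.14, -0.0, 1.302]
ft_force: [-2.0, 4.2, 12.9]
opening: 0.005
```

Cell2 stops hard, so it holds a jar. On to cell5.

Request:
{"op": "play_rows", "data": {"moves": [[0, 0, -0.01, 0, 0, 0, 0], [0, 0.03, -0.006, 0, 0, 0, 0], [0, 0.036, 0, 0, 0, 0, 0], [0, 0, 0, 0, 0, 0, 0]]}}

```text
t: 5.4
eef_pos: [581.5, -151.7, 120.9]
tcp_rot: [-3.141, 0.0, 1.3]
ft_force: [-1.2, 0.4, 0.9]
opening: 0.005
```

```bash
python3 - <<'E'
from h import *
plan([*cell(5),107],1.302,0)
E
```

```text
[np.float64(0.0022), np.float64(-0.002), np.float64(0.0139), np.float64(-0.001), np.float64(0.0), np.float64(-0.002), 0]
```

Request:
{"op": "play_rows", "data": {"moves": [[0.002, -0.002, 0.014, 0, 0, -0.002, 0], [0, 0, 0.001, 0, 0, 0, 0], [0, 0, 0.0005, 0, 0, 0, 0]]}}

```text
t: 5.7
eef_pos: [579.8, -149.8, 106.9]
tcp_rot: [-3.141, 0.0, 1.302]
ft_force: [-0.4, 0.5, -0.6]
opening: 0.003
```

Request:
{"op": "play_rows", "data": {"moves": [[0, 0, 0.0005, 0, 0, 0, 0]]}}

```text
t: 5.8
eef_pos: [579.6, -149.8, 106.9]
tcp_rot: [-3.142, 0.001, 1.302]
ft_force: [0.5, 0.0, -0.6]
opening: 0.003
```

Request:
{"op": "play_rows", "data": {"moves": [[0, 0, 0.002, 0, 0, 0, 0], [0, 0, 0.001, 0, 0, 0, 0]]}}

```text
t: 6.0
eef_pos: [579.5, -150.0, 104.8]
tcp_rot: [3.141, 0.001, 1.301]
ft_force: [-0.6, -1.0, 0.8]
opening: 0.007
```

Request:
{"op": "play_rows", "data": {"moves": [[0, 0, 0.001, 0, 0, 0, 0]]}}

```text
t: 6.1
eef_pos: [579.5, -150.0, 104.0]
tcp_rot: [3.14, 0.001, 1.301]
ft_force: [-0.5, -0.3, 0.6]
opening: 0.006
```

Request:
{"op": "play_rows", "data": {"moves": [[0, 0, 0.001, 0, 0, 0, 0]]}}

```text
t: 6.2
eef_pos: [579.5, -150.0, 103.0]
tcp_rot: [3.14, 0.001, 1.301]
ft_force: [-0.8, 0.3, -0.5]
opening: 0.003
```

Request:
{"op": "play_rows", "data": {"moves": [[0, 0, 0.001, 0, 0, 0, 0]]}}

```text
t: 6.3
eef_pos: [579.5, -150.0, 102.0]
tcp_rot: [3.14, 0.001, 1.301]
ft_force: [0.5, -0.1, 1.0]
opening: 0.004
```

Request:
{"op": "play_rows", "data": {"moves": [[0, 0, 0.0007, 0, 0, 0, 0]]}}

```text
t: 6.4
eef_pos: [579.6, -150.0, 101.2]
tcp_rot: [3.14, 0.001, 1.301]
ft_force: [0.4, -0.6, 0.6]
opening: 0.002
```

Request:
{"op": "play_rows", "data": {"moves": [[0, 0, 0.0007, 0, 0, 0, 0]]}}

```text
t: 6.5
eef_pos: [579.6, -150.0, 100.4]
tcp_rot: [3.14, 0.001, 1.301]
ft_force: [0.8, 0.3, 0.4]
opening: 0.003
```

Request:
{"op": "play_rows", "data": {"moves": [[0, 0, 0.0007, 0, 0, 0, 0]]}}

```text
t: 6.6
eef_pos: [579.6, -150.0, 99.7]
tcp_rot: [3.14, 0.001, 1.301]
ft_force: [0.9, 0.2, 0.1]
opening: 0.006
```

Request:
{"op": "play_rows", "data": {"moves": [[0, 0, 0.001, 0, 0, 0, 0], [0, 0, 0.001, 0, 0, 0, 0]]}}

```text
t: 6.8
eef_pos: [579.7, -150.0, 97.5]
tcp_rot: [3.14, 0.001, 1.301]
ft_force: [0.1, -0.2, 0.8]
opening: 0.005
```

Request:
{"op": "play_rows", "data": {"moves": [[0, 0, 0.0015, 0, 0, 0, 0], [0, 0, 0.0015, 0, 0, 0, 0]]}}

```text
t: 7.0
eef_pos: [579.7, -150.0, 94.3]
tcp_rot: [3.14, 0.001, 1.301]
ft_force: [0.8, -1.1, 0.3]
opening: 0.004
```

Cell5's flap gives way too, so cells 1 and 5 are free. Lifting, then going to the nearer bottle.

```bash
python3 - <<'E'
from h import *
s=state();p=s["eef_pos"]
d=np.array([503.3-p[0],134-p[1]]);y=1.302
print(d@[np.cos(y),np.sin(y)],d@[np.sin(y),-np.cos(y)])
E
```

```text
253.54408151300422 -149.11064426100882
```

Request:
{"op": "play_rows", "data": {"moves": [[0, 0, -0.04, 0, 0, 0, 0], [0, 0, -0.04, 0, 0, 0, 30], [0.042, -0.025, -0.02, 0, 0, 0, 60], [0.042, -0.025, 0, 0, 0, 0, 70], [0.042, -0.025, 0, 0, 0, 0, 70], [0.042, -0.025, 0, 0, 0, 0, 70], [0.042, -0.025, 0, 0, 0, 0, 70], [0.035, -0.02, 0, 0, 0, 0, 70]]}}

```text
t: 7.8
eef_pos: [504.6, 126.0, 195.5]
tcp_rot: [3.14, -0.001, 1.293]
ft_force: [0.2, -0.5, -0.3]
opening: 0.537
```

Request:
{"op": "play_rows", "data": {"moves": [[0, 0, 0, 0, 0, 0, 70], [0, 0, 0, 0, 0, 0, 70]]}}

```text
t: 8.0
eef_pos: [502.9, 130.3, 195.6]
tcp_rot: [3.14, -0.001, 1.299]
ft_force: [-0.4, 0.2, 0.7]
opening: 0.678
```

```bash
python3 - <<'E'
from h import *
s=state();print(s["eef_pos"],s["tcp_rot"],s["opening"])
for n in("wrist","top"):
    c=read_camera(n);cv2.imwrite(f"pics/{n}3.png",c["img"][:,:,::-1])
    if n=="wrist": print(c["R"],c["t"],c["fx"],c["cx"],c["cy"])
    print(proj(c,[503.3,134,134]),proj(c,[543,229.7,134]))
E
```

```text
[502.93069581 130.34941975 195.63195522] [ 3.14021062e+00 -9.05974816e-04  1.29884695e+00] 0.6778659792749393
[[ 0.96302692 -0.26940283  0.00112462]
 [-0.26034917 -0.9295736   0.26098129]
 [-0.06926369 -0.2516248  -0.9653432 ]] [-448.92311426  232.24659069  427.71423713] 336.3765474342029 319.522960120682 242.05032800424246
[319.25807284 259.06309043] [339.85866944  96.73526677]
[177.51591166 255.67867685] [127.37184307 235.90527109]
```

View pics/wrist3.png

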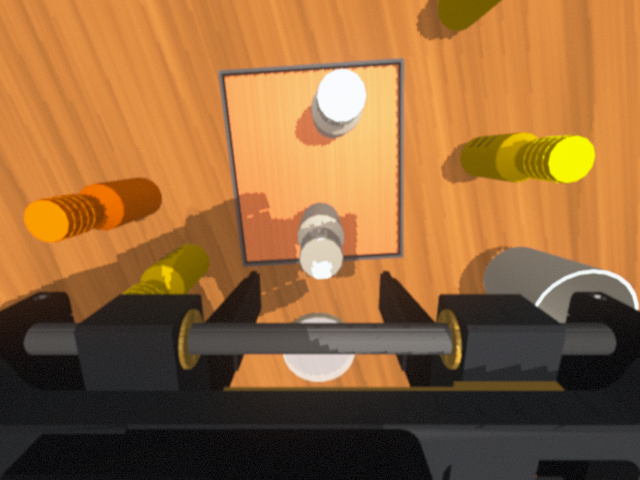

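View pics/top3.png

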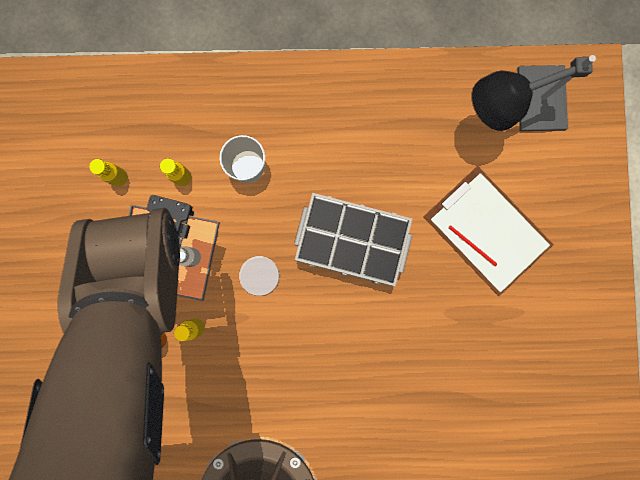

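Wrist view: the near cap is at (321,262) against a predicted (319,259), and the far cap at (341,95) against (340,97), so the estimates hold. The jaws straddle the near bottle, so I'll descend.

Request:
{"op": "play_rows", "data": {"moves": [[0.003, 0, 0.03, 0, 0, 0, 70], [0, 0, 0.025, 0, 0, 0, 70], [0, 0, 0.018, 0, 0, 0, 70], [0, 0, 0.008, 0, 0, 0, 70], [0, 0, 0, 0, 0, 0, 70]]}}

```text
t: 8.6
eef_pos: [507.2, 126.4, 112.4]
tcp_rot: [3.138, -0.002, 1.288]
ft_force: [0.1, -0.9, -0.8]
opening: 0.7
```

```bash
python3 - <<'E'
from h import *
plan([503,133.8,114],1.302,70)
c=read_camera("wrist");cv2.imwrite("pics/w4.png",c["img"][:,:,::-1]);print(proj(c,[503.3,134,134]))
E
```

```text
[np.float64(0.0059), np.float64(-0.0061), np.float64(-0.0016), np.float64(0.004), np.float64(-0.002), np.float64(-0.014), 70]
[307.50933529 311.84090499]
```

View pics/w4.png

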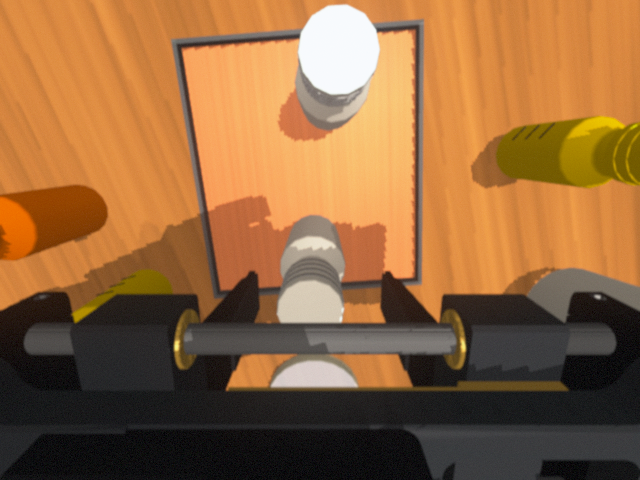

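The cap is at about (310,300), left of centre between the jaws because the arm drifted 7 mm. I'll correct that before closing.

Request:
{"op": "play_rows", "data": {"moves": [[0.006, -0.006, -0.002, 0.004, -0.002, -0.014, 70], [0, 0, 0, 0, 0, 0, 70]]}}

```text
t: 8.85
eef_pos: [503.9, 133.8, 116.5]
tcp_rot: [3.14, -0.0, 1.302]
ft_force: [-1.3, 0.3, 0.0]
opening: 0.699
```

```bash
python3 - <<'E'
from h import *
print(state()["eef_pos"]);plan([503,133.8,114],1.302,70)
E
```

```text
[503.90617288 133.82729929 116.48767785]
[np.float64(-0.0003), np.float64(-0.0009), np.float64(0.0025), np.float64(0.002), np.float64(-0.0), np.float64(0.0), 70]
```

Request:
{"op": "play_rows", "data": {"moves": [[0, -0.001, 0.002, 0.001, 0, 0, 50], [0, 0, 0, 0, 0, 0, 25], [0, 0, 0, 0, 0, 0, 15], [0, 0, 0, 0, 0, 0, 10], [0, 0, 0, 0, 0, 0, 5], [0, 0, 0, 0, 0, 0, 0], [0, 0, 0, 0, 0, 0, 0]]}}

```text
t: 9.55
eef_pos: [503.4, 134.7, 116.1]
tcp_rot: [3.138, -0.002, 1.303]
ft_force: [-0.2, -0.0, 1.4]
opening: 0.312
```

The opening of 0.312 (29.6 mm) matches the 30 mm cap. Lifting and carrying to cell5.

Request:
{"op": "play_rows", "data": {"moves": [[0, 0, -0.025, 0, 0, 0, 0], [0, 0, -0.04, 0, 0, 0, 0], [0, 0, -0.035, 0, 0, 0, 0], [0, 0, -0.01, 0, 0, 0, 0], [0, 0, 0, 0, 0, 0, 0]]}}

```text
t: 10.05
eef_pos: [501.8, 134.3, 227.5]
tcp_rot: [-3.14, 0.001, 1.303]
ft_force: [0.5, 0.2, -2.3]
opening: 0.306
```

```bash
cat >> h.py <<'E'
def ctgt(i,off=-2.5): return cell(i)+off*np.array([np.cos(YC),np.sin(YC)])
E
python3 - <<'E'
from h import *
s=state();print(s["eef_pos"],s["ft_force"],s["opening"]);plan([*ctgt(5),228],1.302,0,step=40)
c=read_camera("scene");cv2.imwrite("pics/s5.png",cv2.resize(c["img"][120:320,240:560,::-1],None,fx=2.4,fy=2.4))
E
```

```text
[501.82754501 134.31034705 227.45797305] [ 0.47282492  0.16258211 -2.29735594] 0.3057137137012344
[np.float64(-0.0316), np.float64(0.0185), np.float64(-0.0001), np.float64(-0.0), np.float64(0.0), np.float64(0.0), 0]
[np.float64(-0.0316), np.float64(0.0185), np.float64(-0.0001), np.float64(-0.0), np.float64(0.0), np.float64(0.0), 0]
[np.float64(-0.0316), np.float64(0.0185), np.float64(-0.0001), np.float64(-0.0), np.float64(0.0), np.float64(0.0), 0]
[np.float64(-0.0316), np.float64(0.0185), np.float64(-0.0001), np.float64(-0.0), np.float64(0.0), np.float64(0.0), 0]
[np.float64(-0.0316), np.float64(0.0185), np.float64(-0.0001), np.float64(-0.0), np.float64(0.0), np.float64(0.0), 0]
[np.float64(-0.0316), np.float64(0.0185), np.float64(-0.0001), np.float64(-0.0), np.float64(0.0), np.float64(0.0), 0]
[np.float64(-0.0316), np.float64(0.0185), np.float64(-0.0001), np.float64(-0.0), np.float64(0.0), np.float64(0.0), 0]
[np.float64(-0.0316), np.float64(0.0185), np.float64(-0.0001), np.float64(-0.0), np.float64(0.0), np.float64(0.0), 0]
```

View pics/s5.png

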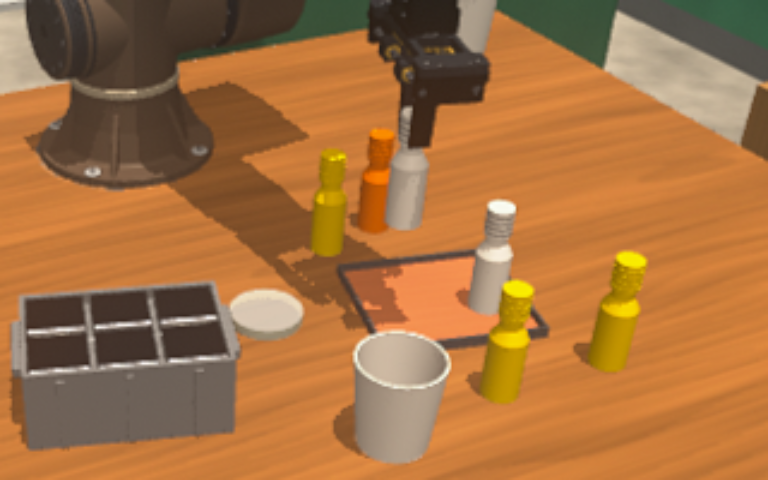

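The bottle is lifted and hangs upright in the jaws, with its body at about (405,190) in the crop. Carrying it over.

Request:
{"op": "play_rows", "data": {"moves": [[-0.02, 0.012, 0, 0, 0, 0, 0], [-0.035, 0.02, 0, 0, 0, 0, 0], [-0.036, 0.022, 0, 0, 0, 0, 0], [-0.038, 0.022, 0, 0, 0, 0, 0], [-0.038, 0.022, 0, 0, 0, 0, 0], [-0.036, 0.022, 0, 0, 0, 0, 0], [-0.03, 0.018, 0, 0, 0, 0, 0], [-0.015, 0.008, 0, 0, 0, 0, 0]]}}

```text
t: 10.9
eef_pos: [574.7, -151.1, 208.7]
tcp_rot: [-3.117, 0.002, 1.308]
ft_force: [0.6, 1.2, -1.9]
opening: 0.314
```

Request:
{"op": "play_rows", "data": {"moves": [[0, 0, 0, 0, 0, 0, 0], [0, 0, 0, 0, 0, 0, 0]]}}

```text
t: 11.1
eef_pos: [573.8, -152.1, 205.1]
tcp_rot: [-3.112, 0.001, 1.305]
ft_force: [-0.1, 0.4, -2.1]
opening: 0.307
```

```bash
python3 - <<'E'
from h import *
plan([*ctgt(5),215],1.302,0)
E
```

```text
[np.float64(0.0046), np.float64(0.0026), np.float64(-0.01), np.float64(-0.029), np.float64(0.001), np.float64(0.003), 0]
```

The arm sagged to 205 mm, so I'll lift and straighten it.

Request:
{"op": "play_rows", "data": {"moves": [[0.005, 0.003, -0.013, -0.03, 0.001, 0, 0], [0, 0, 0, 0, 0, 0, 0]]}}

```text
t: 11.3
eef_pos: [578.2, -145.5, 218.1]
tcp_rot: [3.14, -0.0, 1.307]
ft_force: [0.3, 0.1, -1.2]
opening: 0.307
```

```bash
python3 - <<'E'
from h import *
print(state()["eef_pos"]);plan([*ctgt(5),208],1.302,0)
c=read_camera("scene");cv2.imwrite("pics/s6.png",cv2.resize(c["img"][120:320,220:380,::-1],None,fx=3.5,fy=3))
E
```

```text
[ 578.1883645  -145.4773367   218.10254751]
[np.float64(-0.003), np.float64(0.0003), np.float64(0.0101), np.float64(0.001), np.float64(-0.0), np.float64(0.005), 0]
```

View pics/s6.png

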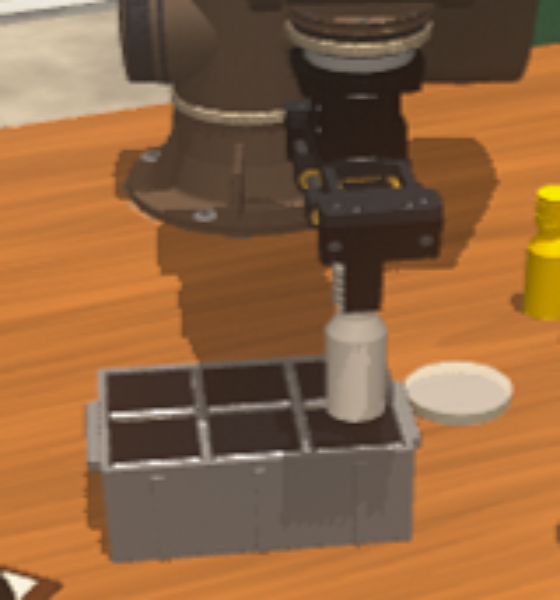

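The bottle is over cell5, with its lower edge at about (357,415) in the crop. Lowering in small steps.

Request:
{"op": "play_rows", "data": {"moves": [[-0.003, 0, 0.01, 0.001, 0, 0.005, 0], [0, 0, 0.005, 0, 0, 0, 0], [0, 0, 0.004, 0, 0, 0, 0]]}}

```text
t: 11.65
eef_pos: [576.8, -146.8, 197.9]
tcp_rot: [-3.142, -0.0, 1.304]
ft_force: [0.5, -0.5, -0.9]
opening: 0.313
```

```bash
python3 - <<'E'
from h import *
s=state();print(s["eef_pos"],s["ft_force"]);plan([*ctgt(5),s["eef_pos"][2]],1.302,0)
E
```

```text
[ 576.83227207 -146.83636113  197.89791624] [ 0.49623135 -0.50349716 -0.86371643]
[np.float64(-0.0013), np.float64(0.0013), np.float64(-0.0), np.float64(-0.0), np.float64(-0.0), np.float64(0.002), 0]
```

Request:
{"op": "play_rows", "data": {"moves": [[-0.001, 0.001, 0.004, 0, 0, 0, 0], [0, 0, 0.005, 0, 0, 0, 0]]}}

```text
t: 11.85
eef_pos: [577.5, -148.0, 187.9]
tcp_rot: [-3.141, -0.0, 1.304]
ft_force: [0.8, 0.1, -1.5]
opening: 0.312
```

Request:
{"op": "play_rows", "data": {"moves": [[0, 0, 0.006, 0, 0, 0, 0], [0, 0, 0.006, 0, 0, 0, 0]]}}

```text
t: 12.05
eef_pos: [577.4, -148.1, 174.7]
tcp_rot: [-3.14, -0.0, 1.304]
ft_force: [-0.6, -0.8, -1.1]
opening: 0.314
```

```bash
python3 - <<'E'
from h import *
s=state();print(s["eef_pos"],s["ft_force"]);plan([*ctgt(5),s["eef_pos"][2]],1.302,0)
E
```

```text
[ 577.36968135 -148.13289818  174.74046052] [-0.6343063  -0.81831577 -1.14566132]
[np.float64(-0.0002), np.float64(0.0005), np.float64(-0.0), np.float64(-0.001), np.float64(-0.0), np.float64(0.002), 0]
```

The flap is giving way under the bottle, so I'll keep lowering.

Request:
{"op": "play_rows", "data": {"moves": [[0, 0, 0.008, 0, 0, 0, 0], [0, 0, 0.008, 0, 0, 0, 0]]}}

```text
t: 12.25
eef_pos: [577.2, -148.2, 157.3]
tcp_rot: [-3.14, -0.0, 1.304]
ft_force: [-1.2, 0.7, -2.6]
opening: 0.313
```

Request:
{"op": "play_rows", "data": {"moves": [[0, 0, 0.007, -0.001, 0, 0.002, 0], [0, 0, 0.006, 0, 0, 0, 0]]}}

```text
t: 12.45
eef_pos: [577.0, -148.1, 142.5]
tcp_rot: [-3.14, -0.0, 1.302]
ft_force: [0.4, 0.2, -1.5]
opening: 0.314
```

Request:
{"op": "play_rows", "data": {"moves": [[0, 0, 0.006, -0.001, 0, 0.002, 0], [0, 0, 0.004, 0, 0, 0, 0]]}}

```text
t: 12.65
eef_pos: [576.8, -148.0, 131.1]
tcp_rot: [-3.141, -0.0, 1.3]
ft_force: [-1.8, 0.3, -2.1]
opening: 0.312
```

Request:
{"op": "play_rows", "data": {"moves": [[0, 0, 0.004, 0, 0, 0, 0], [0, 0, 0.003, 0, 0, 0, 0]]}}

```text
t: 12.85
eef_pos: [576.8, -148.1, 123.4]
tcp_rot: [-3.141, -0.0, 1.299]
ft_force: [0.4, 0.7, -1.8]
opening: 0.308
```

Request:
{"op": "play_rows", "data": {"moves": [[0, 0, 0.0015, 0, 0, 0, 0]]}}

```text
t: 12.95
eef_pos: [576.9, -148.1, 121.7]
tcp_rot: [-3.141, -0.0, 1.299]
ft_force: [-0.1, -0.5, -1.7]
opening: 0.311
```

Request:
{"op": "play_rows", "data": {"moves": [[0, 0, 0.0015, 0, 0, 0, 0]]}}

```text
t: 13.05
eef_pos: [576.9, -148.1, 120.1]
tcp_rot: [-3.141, -0.0, 1.3]
ft_force: [-0.6, -0.2, -0.8]
opening: 0.311
```

Request:
{"op": "play_rows", "data": {"moves": [[0, 0, 0.001, 0, 0, 0, 0]]}}

```text
t: 13.15
eef_pos: [577.0, -148.1, 119.2]
tcp_rot: [-3.141, -0.0, 1.3]
ft_force: [0.3, 0.1, -2.4]
opening: 0.31
```

Request:
{"op": "play_rows", "data": {"moves": [[0, 0, 0.001, 0, 0, 0, 0]]}}

```text
t: 13.25
eef_pos: [577.1, -148.1, 118.2]
tcp_rot: [-3.141, -0.0, 1.299]
ft_force: [0.3, -0.7, -1.5]
opening: 0.312
```

Request:
{"op": "play_rows", "data": {"moves": [[0, 0, 0.0006, 0, 0, 0, 0]]}}

```text
t: 13.35
eef_pos: [577.1, -148.1, 117.6]
tcp_rot: [-3.141, -0.0, 1.3]
ft_force: [-0.9, 0.1, -0.8]
opening: 0.311
```

Request:
{"op": "play_rows", "data": {"moves": [[0, 0, 0.0006, 0, 0, 0, 0]]}}

```text
t: 13.45
eef_pos: [577.1, -148.2, 117.1]
tcp_rot: [3.141, -0.0, 1.3]
ft_force: [0.1, 0.3, 3.8]
opening: 0.314
```

Floor contact (+3.8 N). Releasing by opening partway, then rising.

Request:
{"op": "play_rows", "data": {"moves": [[0, 0, 0, 0, 0, 0, 38], [0, 0, 0, 0, 0, 0, 45], [0, 0, 0, 0, 0, 0, 50], [0, 0, -0.01, 0, 0, 0, 50], [0, 0, -0.02, 0, 0, 0, 50], [0, 0, -0.04, 0, 0, 0, 60], [0, 0, -0.03, 0, 0, 0, 70]]}}

```text
t: 14.15
eef_pos: [576.3, -147.9, 219.1]
tcp_rot: [-3.137, -0.001, 1.299]
ft_force: [-0.2, 0.1, -0.2]
opening: 0.615
```

```bash
python3 - <<'E'
from h import *
s=state();p=s["eef_pos"];print(p)
d=np.array([543-p[0],229.7-p[1]]);y=1.302
print(d@[np.cos(y),np.sin(y)],d@[np.sin(y),-np.cos(y)])
c=read_camera("scene");cv2.imwrite("pics/s7.png",cv2.resize(c["img"][150:320,220:480,::-1],None,fx=3,fy=3))
E
```

```text
[ 576.30946277 -147.9108243   219.08811196]
355.20526044831485 -132.39591342083497
```

View pics/s7.png

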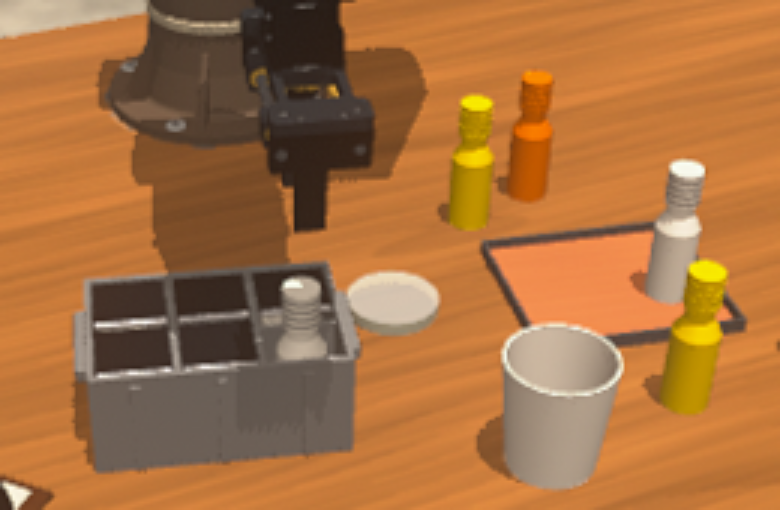

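The first bottle stands upright in cell5, with its cap at (300,290) in the crop. Now the second bottle.

Request:
{"op": "play_rows", "data": {"moves": [[0.03, -0.011, 0, 0, 0, 0, 70], [0.044, -0.016, 0, 0, 0, 0, 70], [0.044, -0.017, 0, 0, 0, 0, 70], [0.044, -0.017, 0, 0, 0, 0, 70], [0.044, -0.017, 0, 0, 0, 0, 70], [0.044, -0.017, 0, 0, 0, 0, 70], [0.044, -0.017, 0, 0, 0, 0, 70], [0.035, -0.012, 0, 0, 0, 0, 70]]}}

```text
t: 15.0
eef_pos: [547.4, 209.6, 231.2]
tcp_rot: [3.127, -0.002, 1.291]
ft_force: [0.4, -0.7, 0.3]
opening: 0.702
```

Request:
{"op": "play_rows", "data": {"moves": [[0.015, -0.005, 0, 0, 0, 0, 70], [0, 0, 0, 0, 0, 0, 70], [0, 0, 0, 0, 0, 0, 70]]}}

```text
t: 15.3
eef_pos: [545.5, 230.5, 232.6]
tcp_rot: [3.126, -0.003, 1.297]
ft_force: [0.1, -0.1, -0.2]
opening: 0.702
```

```bash
python3 - <<'E'
from h import *
print(state()["eef_pos"]);plan([543,229.7,165],1.302,70,step=30)
E
```

```text
[545.49394286 230.51915741 232.63771723]
[np.float64(-0.0006), np.float64(-0.0011), np.float64(0.0225), np.float64(0.005), np.float64(-0.001), np.float64(-0.002), 70]
[np.float64(-0.0005), np.float64(-0.001), np.float64(0.0225), np.float64(0.005), np.float64(-0.001), np.float64(-0.002), 70]
[np.float64(-0.0005), np.float64(-0.0008), np.float64(0.0225), np.float64(0.005), np.float64(-0.001), np.float64(-0.002), 70]
```

Request:
{"op": "play_rows", "data": {"moves": [[-0.001, -0.001, 0.022, 0.005, -0.001, -0.002, 70], [-0.001, -0.001, 0.022, 0.005, -0.001, -0.002, 70], [0, -0.001, 0.015, 0.005, -0.001, -0.002, 70], [0, 0, 0, 0, 0, 0, 70]]}}

```text
t: 15.7
eef_pos: [544.0, 225.2, 173.6]
tcp_rot: [3.139, -0.001, 1.3]
ft_force: [0.5, -1.2, -0.2]
opening: 0.7
```

```bash
python3 - <<'E'
from h import *
print(state()["eef_pos"]);plan([543,229.7,140],1.302,70)
c=read_camera("wrist");cv2.imwrite("pics/w8.png",c["img"][:,:,::-1]);print(proj(c,[543,229.7,134]))
E
```

```text
[543.96235823 225.24196939 173.64082393]
[np.float64(0.004), np.float64(-0.0022), np.float64(0.0336), np.float64(0.003), np.float64(-0.001), np.float64(-0.002), 70]
[316.75635238 269.44925384]
```

View pics/w8.png

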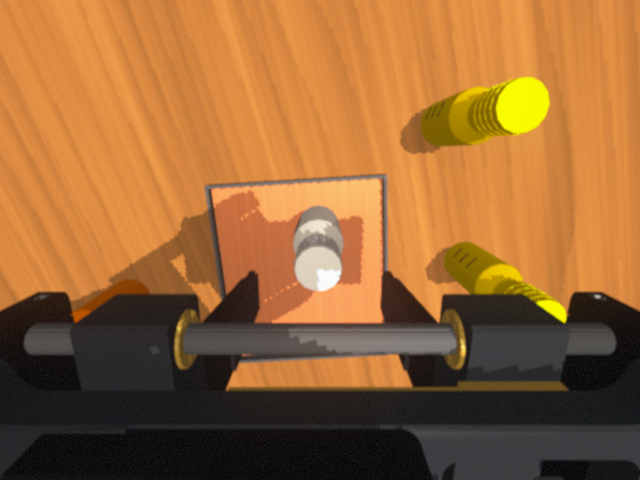

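The cap is at (319,270) against a predicted (317,269). Descending.

Request:
{"op": "play_rows", "data": {"moves": [[0.003, -0.002, 0.022, 0.002, 0, -0.002, 70], [0.001, 0, 0.015, 0, 0, 0, 70], [0, 0, 0.012, 0, 0, 0, 70], [0, 0, 0.005, 0, 0, 0, 70], [0, 0, 0, 0, 0, 0, 70]]}}

```text
t: 16.25
eef_pos: [546.8, 228.8, 123.4]
tcp_rot: [3.133, -0.006, 1.299]
ft_force: [0.4, 0.3, -0.2]
opening: 0.7
```

```bash
python3 - <<'E'
from h import *
print(state()["eef_pos"]);plan([543,229.7,115],1.302,70)
E
```

```text
[546.78696755 228.84496756 123.43939062]
[np.float64(-0.0002), np.float64(-0.0039), np.float64(0.0084), np.float64(0.008), np.float64(-0.005), np.float64(-0.003), 70]
```

Request:
{"op": "play_rows", "data": {"moves": [[0, -0.004, 0.007, 0.008, -0.005, -0.003, 70], [0, 0, 0, 0, 0, 0, 70]]}}

```text
t: 16.45
eef_pos: [543.2, 230.0, 117.0]
tcp_rot: [3.141, -0.001, 1.302]
ft_force: [-0.7, -0.0, -0.2]
opening: 0.7
```

```bash
python3 - <<'E'
from h import *
s=state();print(s["eef_pos"],s["tcp_rot"]);plan([543,229.7,115],1.302,70)
E
```

```text
[543.17819234 229.98330316 117.04557378] [ 3.14069256e+00 -8.64865569e-04  1.30220313e+00]
[np.float64(-0.0003), np.float64(-0.0001), np.float64(0.002), np.float64(0.001), np.float64(-0.001), np.float64(0.0), 70]
```

Request:
{"op": "play_rows", "data": {"moves": [[0, 0, 0.001, 0.001, -0.001, 0, 50], [0, 0, 0, 0, 0, 0, 25], [0, 0, 0, 0, 0, 0, 15], [0, 0, 0, 0, 0, 0, 10], [0, 0, 0, 0, 0, 0, 5], [0, 0, 0, 0, 0, 0, 0], [0, 0, 0, 0, 0, 0, 0]]}}

```text
t: 17.15
eef_pos: [543.6, 230.3, 117.1]
tcp_rot: [3.14, -0.001, 1.303]
ft_force: [0.3, -0.6, -0.5]
opening: 0.313
```

Request:
{"op": "play_rows", "data": {"moves": [[0, 0, -0.025, 0, 0, 0, 0], [0, 0, -0.04, 0, 0, 0, 0], [0, 0, -0.035, 0, 0, 0, 0], [0, 0, -0.015, 0, 0, 0, 0], [0, 0, 0, 0, 0, 0, 0]]}}

```text
t: 17.65
eef_pos: [542.6, 229.9, 234.4]
tcp_rot: [-3.139, 0.002, 1.302]
ft_force: [0.8, -0.0, -2.8]
opening: 0.31
```

```bash
python3 - <<'E'
from h import *
s=state();p=s["eef_pos"];print(p,s["tcp_rot"],s["opening"])
d=ctgt(1)-p[:2];y=1.302;print(ctgt(1),d@[np.cos(y),np.sin(y)],d@[np.sin(y),-np.cos(y)])
E
```

```text
[542.55587458 229.88214876 234.44176014] [-3.13893709e+00  1.72453887e-03  1.30234054e+00] 0.3099762979244273
[ 496.57668132 -194.56525259] -421.41677664913976 68.39285844658033
```

Request:
{"op": "play_rows", "data": {"moves": [[-0.022, 0.004, 0, 0, 0, 0, 0], [-0.036, 0.006, 0, 0, 0, 0, 0], [-0.042, 0.007, 0, 0, 0, 0, 0], [-0.042, 0.007, 0, 0, 0, 0, 0], [-0.042, 0.007, 0, 0, 0, 0, 0], [-0.036, 0.005, 0, 0, 0, 0, 0], [-0.02, 0.003, 0, 0, 0, 0, 0]]}}

```text
t: 18.35
eef_pos: [513.0, -17.5, 226.7]
tcp_rot: [-3.13, 0.004, 1.308]
ft_force: [0.5, 0.8, -1.5]
opening: 0.31
```

```bash
python3 - <<'E'
from h import *
s=state();p=s["eef_pos"];print(p,s["tcp_rot"],s["opening"])
plan([*ctgt(1),225],1.302,0,step=36)
E
```

```text
[512.97898831 -17.51777776 226.65037426] [-3.13029995  0.00351411  1.30820258] 0.3102200517783937
[np.float64(-0.035), np.float64(0.006), np.float64(0.0004), np.float64(-0.002), np.float64(0.001), np.float64(0.001), 0]
[np.float64(-0.035), np.float64(0.0061), np.float64(0.0004), np.float64(-0.002), np.float64(0.001), np.float64(0.001), 0]
[np.float64(-0.035), np.float64(0.0061), np.float64(0.0004), np.float64(-0.002), np.float64(0.001), np.float64(0.001), 0]
[np.float64(-0.035), np.float64(0.0062), np.float64(0.0004), np.float64(-0.002), np.float64(0.001), np.float64(0.001), 0]
[np.float64(-0.035), np.float64(0.0062), np.float64(0.0003), np.float64(-0.002), np.float64(0.001), np.float64(0.001), 0]
```

Request:
{"op": "play_rows", "data": {"moves": [[-0.035, 0.006, -0.002, -0.002, 0.001, 0.001, 0], [-0.037, 0.006, -0.002, -0.003, 0.001, 0.001, 0], [-0.037, 0.006, -0.002, -0.003, 0.001, 0.001, 0], [-0.033, 0.006, -0.002, -0.002, 0.001, 0.001, 0], [-0.018, 0.005, -0.002, -0.002, 0.001, 0.001, 0], [0, 0, 0, 0, 0, 0, 0]]}}

```text
t: 18.95
eef_pos: [494.9, -188.0, 229.1]
tcp_rot: [-3.132, -0.003, 1.3]
ft_force: [-0.1, 0.4, -2.6]
opening: 0.311
```

```bash
python3 - <<'E'
from h import *
s=state();p=s["eef_pos"];print(p,s["tcp_rot"],s["opening"])
plan([*ctgt(1),212],1.302,0)
E
```

```text
[ 494.85389519 -187.96704817  229.11592564] [-3.13245153e+00 -2.52222886e-03  1.29951868e+00] 0.31060792656754727
[np.float64(-0.0059), np.float64(0.0036), np.float64(0.0171), np.float64(-0.009), np.float64(-0.003), np.float64(-0.002), 0]
```

Request:
{"op": "play_rows", "data": {"moves": [[-0.006, 0.003, 0.012, -0.009, -0.003, -0.002, 0], [0, 0, 0, 0, 0, 0, 0]]}}

```text
t: 19.15
eef_pos: [495.2, -193.9, 214.9]
tcp_rot: [-3.139, -0.0, 1.3]
ft_force: [-0.5, 0.5, -2.0]
opening: 0.31
```

```bash
python3 - <<'E'
from h import *
s=state();p=s["eef_pos"];print(p,s["tcp_rot"],s["opening"])
plan([*ctgt(1),p[2]],1.302,0)
c=read_camera("scene");cv2.imwrite("pics/s9.png",cv2.resize(c["img"][120:320,220:380,::-1],None,fx=3.5,fy=3))
E
```

```text
[ 495.21558546 -193.87247316  214.86690309] [-3.13870417e+00 -4.34194810e-04  1.30033098e+00] 0.31021262661467675
[np.float64(-0.0003), np.float64(0.0015), np.float64(-0.0), np.float64(-0.003), np.float64(-0.0), np.float64(-0.002), 0]
```

View pics/s9.png

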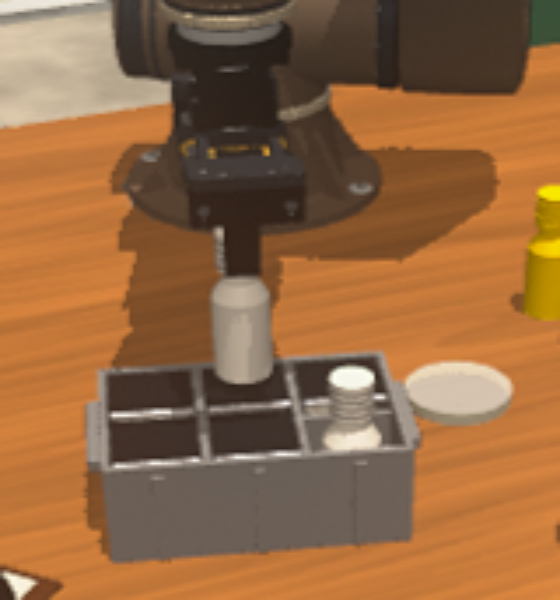

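The second bottle hangs over cell1, with its lower edge at (242,378) in the crop, and the first still stands in cell5. Lowering.

Request:
{"op": "play_rows", "data": {"moves": [[0, 0.0015, 0.008, -0.003, 0, -0.002, 0], [0, 0, 0.004, 0, 0, 0, 0]]}}

```text
t: 19.4
eef_pos: [497.3, -192.5, 203.3]
tcp_rot: [3.141, -0.001, 1.304]
ft_force: [-0.3, -0.4, -1.4]
opening: 0.308
```

Request:
{"op": "play_rows", "data": {"moves": [[0, 0, 0.003, 0, 0, 0, 0], [0, 0, 0.003, 0, 0, 0, 0]]}}

```text
t: 19.6
eef_pos: [497.5, -191.6, 196.9]
tcp_rot: [3.14, -0.001, 1.305]
ft_force: [0.4, 0.6, -1.0]
opening: 0.311
```

```bash
python3 - <<'E'
from h import *
s=state();p=s["eef_pos"];plan([*ctgt(1),p[2]],1.302,0)
E
```

```text
[np.float64(-0.0031), np.float64(-0.0001), np.float64(-0.0), np.float64(0.001), np.float64(-0.001), np.float64(0.003), 0]
```

Request:
{"op": "play_rows", "data": {"moves": [[-0.003, 0, 0.004, 0.001, -0.001, 0.003, 0], [0, 0, 0.005, 0, 0, 0, 0]]}}

```text
t: 19.8
eef_pos: [496.9, -194.4, 187.6]
tcp_rot: [3.141, 0.0, 1.302]
ft_force: [-0.8, -0.2, -1.5]
opening: 0.313
```

Request:
{"op": "play_rows", "data": {"moves": [[0, 0, 0.006, 0, 0, 0, 0], [0, 0, 0.006, 0, 0, 0, 0]]}}

```text
t: 20.0
eef_pos: [496.7, -194.5, 174.7]
tcp_rot: [3.141, 0.0, 1.302]
ft_force: [0.9, 0.7, -0.7]
opening: 0.31
```

Request:
{"op": "play_rows", "data": {"moves": [[0, 0, 0.007, 0, 0, 0, 0], [0, 0, 0.007, 0, 0, 0, 0]]}}

```text
t: 20.2
eef_pos: [496.5, -194.5, 159.4]
tcp_rot: [3.141, 0.0, 1.302]
ft_force: [-0.4, 0.8, -1.2]
opening: 0.312
```

```bash
python3 - <<'E'
from h import *
s=state();p=s["eef_pos"];plan([*ctgt(1),p[2]],1.302,0)
E
```

```text
[np.float64(-0.0), np.float64(0.0001), np.float64(0.0), np.float64(0.0), np.float64(0.0), np.float64(0.0), 0]
```

Request:
{"op": "play_rows", "data": {"moves": [[0, 0, 0.007, 0, 0, 0, 0], [0, 0, 0.006, 0, 0, 0, 0]]}}

```text
t: 20.4
eef_pos: [496.4, -194.5, 144.8]
tcp_rot: [-3.141, 0.0, 1.302]
ft_force: [-0.7, 0.2, -1.2]
opening: 0.311
```

Request:
{"op": "play_rows", "data": {"moves": [[0, 0, 0.006, 0, 0, 0, 0], [0, 0, 0.004, 0, 0, 0, 0]]}}

```text
t: 20.6
eef_pos: [496.3, -194.4, 133.4]
tcp_rot: [-3.14, 0.0, 1.302]
ft_force: [-0.6, 0.0, -1.1]
opening: 0.309
```

Request:
{"op": "play_rows", "data": {"moves": [[0, 0, 0.004, 0, 0, 0, 0], [0, 0, 0.003, 0, 0, 0, 0]]}}

```text
t: 20.8
eef_pos: [496.3, -194.4, 125.7]
tcp_rot: [-3.14, 0.0, 1.302]
ft_force: [-1.1, -0.5, -1.4]
opening: 0.308
```

Request:
{"op": "play_rows", "data": {"moves": [[0, 0, 0.0015, 0, 0, 0, 0]]}}

```text
t: 20.9
eef_pos: [496.3, -194.4, 123.9]
tcp_rot: [-3.14, 0.0, 1.302]
ft_force: [-0.5, 0.5, -1.2]
opening: 0.312
```

Request:
{"op": "play_rows", "data": {"moves": [[0, 0, 0.0015, 0, 0, 0, 0], [0, 0, 0.0015, 0, 0, 0, 0]]}}

```text
t: 21.1
eef_pos: [496.4, -194.5, 120.8]
tcp_rot: [-3.141, 0.0, 1.302]
ft_force: [1.5, -0.7, -1.0]
opening: 0.311
```

Request:
{"op": "play_rows", "data": {"moves": [[0, 0, 0.001, 0, 0, 0, 0]]}}

```text
t: 21.2
eef_pos: [496.4, -194.5, 119.8]
tcp_rot: [-3.141, 0.0, 1.302]
ft_force: [-0.2, 0.2, -1.2]
opening: 0.311
```

Request:
{"op": "play_rows", "data": {"moves": [[0, 0, 0.0006, 0, 0, 0, 0]]}}

```text
t: 21.3
eef_pos: [496.4, -194.5, 119.2]
tcp_rot: [-3.141, 0.0, 1.302]
ft_force: [-0.5, -0.2, -0.7]
opening: 0.308
```

Request:
{"op": "play_rows", "data": {"moves": [[0, 0, 0.0006, 0, 0, 0, 0]]}}

```text
t: 21.4
eef_pos: [496.5, -194.5, 118.6]
tcp_rot: [-3.141, 0.0, 1.302]
ft_force: [-0.1, -0.3, -1.7]
opening: 0.308
```

Request:
{"op": "play_rows", "data": {"moves": [[0, 0, 0.0006, 0, 0, 0, 0]]}}

```text
t: 21.5
eef_pos: [496.5, -194.5, 118.1]
tcp_rot: [-3.141, 0.0, 1.302]
ft_force: [0.2, -0.6, -1.9]
opening: 0.311
```

Request:
{"op": "play_rows", "data": {"moves": [[0, 0, 0.0006, 0, 0, 0, 0]]}}

```text
t: 21.6
eef_pos: [496.7, -194.6, 118.0]
tcp_rot: [3.141, 0.0, 1.302]
ft_force: [-2.2, 0.7, 10.1]
opening: 0.31
```

Floor contact. Releasing and rising.

Request:
{"op": "play_rows", "data": {"moves": [[0, 0, 0, 0, 0, 0, 38], [0, 0, 0, 0, 0, 0, 45], [0, 0, 0, 0, 0, 0, 50], [0, 0, -0.01, 0, 0, 0, 50], [0, 0, -0.02, 0, 0, 0, 50], [0, 0, -0.04, 0, 0, 0, 50], [0, 0, -0.04, 0, 0, 0, 50]]}}

```text
t: 22.3
eef_pos: [495.5, -194.0, 229.0]
tcp_rot: [-3.134, -0.001, 1.302]
ft_force: [0.9, -0.7, -0.0]
opening: 0.496
```

Request:
{"op": "play_rows", "data": {"moves": [[-0.04, -0.03, -0.01, 0, 0, 0, 50], [-0.04, -0.03, 0, 0, 0, 0, 50], [-0.04, -0.02, 0, 0, 0, 0, 50], [-0.03, -0.01, 0, 0, 0, 0, 50], [0, 0, 0, 0, 0, 0, 50], [0, 0, 0, 0, 0, 0, 50]]}}

```text
t: 22.9
eef_pos: [368.0, -317.9, 249.9]
tcp_rot: [3.134, 0.005, 1.305]
ft_force: [0.2, -0.0, 0.3]
opening: 0.501
```

```bash
python3 - <<'E'
from h import *
c=read_camera("scene");a=cv2.resize(c["img"][180:320,220:420,::-1],None,fx=3,fy=3)
c=read_camera("top");b=cv2.resize(c["img"][120:330,100:430,::-1],None,fx=2,fy=2)
cv2.imwrite("pics/s10.png",a);cv2.imwrite("pics/t10.png",b)
for i in(1,5): print(proj(c,[*ctgt(i),136]), (proj(c,[*ctgt(i),136])-[100,120])*2)
print(state()["qvel"].round(3),state()["eef_pos"])
E
```

```text
[350.38580496 255.65727598] [500.77160992 271.31455197]
[325.13432761 213.52142157] [450.26865522 187.04284314]
[ 0.017  0.007  0.005 -0.    -0.003  0.   ] [ 368.62635526 -317.34779516  249.65931798]
```

View pics/s10.png

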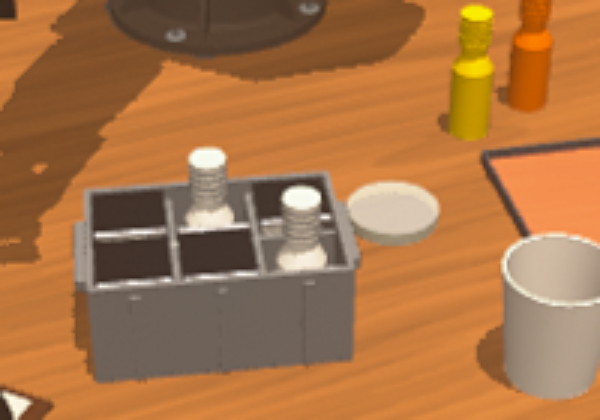

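View pics/t10.png

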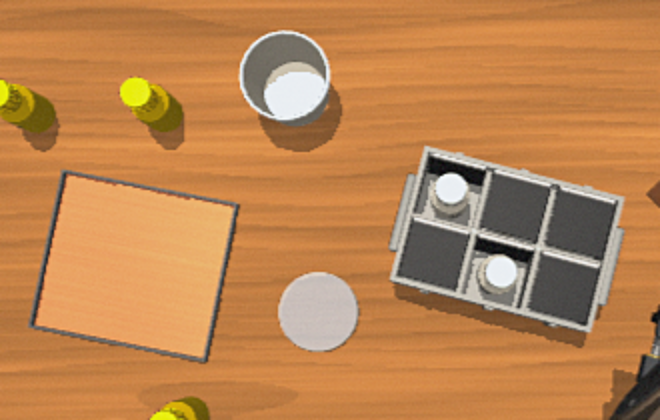

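Both bottles stand upright in their cells. In the top crop the caps are at (452,188) and (501,271), against (450,187) and (501,271) expected for standing on the floor. The tub and dish haven't moved, and the arm is clear.

```bash
python3 -c "
from cell import *
print(job_done())"
```

```text
the job is handed in; nothing more can be done
None
```

Both sample bottles are in the crate, one in cell1 and one in cell5, each standing upright on the cell floor with its cap out. I handed the job in at about 23 s of the 72 s allowed; no verdict was reported.

- **Finding the free cells:** I felt four flaps with the jaws shut. Cell0 and cell2 stopped hard. Cell1 and cell5 gave way with no force above noise. Cell3 and cell4 were not touched.
- **Lowering:** I lowered each bottle until it touched the floor, at +3.8 N in cell5 and +10 N in cell1, then released it.
- **Last checks:** In the final top view the caps were within about 1 image pixel of where bottles standing on the floor should appear. The tub and dish were in place and the arm was clear.

**One slip:** on the first flap (cell0) I took one step too many after contact. The force rose to about 33 N before I backed off, more than the gentle feeling you asked for. It is under the 40 N limit, and I saw no damage in the pictures. The next hard stop, at cell2, peaked at 13 N.

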